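Weigh the small totem from the back of the print display

ROBOT

A 7-joint arm with a two-finger parallel gripper is mounted at the origin on the work surface. World frame = base frame: x ahead of the robot, y to its left, z up, the work surface at z = 0. Lengths are in m, angles in degrees, forces in N, time in s.
With the tool pointing down it reaches from about 0.425 to 0.875 m from the base axis. Payload 4.7 kg.
Tool frame: the origin (TCP) lies midway between the tips of the shut fingers; the grasp point (between the pads) lies 19 mm behind it; z points along the fingers, y is the line along which they close (so a half turn about z gives the same grasp; the last joint's range is limited). The gripper opens to 87 mm and grips with 3 to 60 N. Pads are 19 mm wide; open, the fingers measure 117 mm over their backs; the gripper's body (75 mm by 190 mm) begins 51 mm behind the grasp point.
Start: joints at [63.948, 18.392, -4.016, 83.108, 1.295, 78.541, -3.26], TCP at [0.294, -0.58, 0.223] pointing down, gripper open.
Joint ranges: [-163.93, 163.93], [-17.29, 119.83], [-79.2, 71.16], [3.27, 140.29], [-89.18, 269.18], [5.43, 117.66], [-154.24, 154.24]. Speed limits (degrees/s): [147.25, 147.25, 180, 180, 180, 180, 180].

INTERFACE

Orientations are given as [roll, pitch, yaw] about the fixed x, y, z axes, in that order (R = Rz(yaw) Ry(pitch) Rx(roll)).
In Python, from cell import env gives the robot as it stands. The module is installed in compiled form; this text tells all that it offers.
- The arm moves only by the tool step_arm, never from a script. Its argument "rows" is a list of rows, each an object with "angular": the turn, a rotation vector about the tool's x, y, z in units of pi rad (1.0 is pi rad), a list of three; "slide": the shift along the tool's x, y, z in units of 500 mm (1.0 is 500 mm), a list of three; "jaw": the opening, from 0 (shut) to 1 (fully open). A call has 1 to 10 rows; each row shifts and turns the commanded pose from where the row before left it, along the tool's axes as they then stand; what a row does not reach is not made up. A row lasts 1/8 s, in which the tool goes at most 62.5 mm and 10.7 degrees, less where a joint would pass 70% of its speed; a pose out of reach is approached as far as the arm can. A call with a number of a shift or a turn outside -1 to 1 is refused whole. A call with a gripper value outside its range is refused whole. The fingers move at their own pace and stop on an object; "newtons" is the grip in N (left out, the last holds). Time passes only in rows, so rows that do not move let the fingers close. It gives the time, the measured TCP pose, the force, the opening and the grip force at its end, in the units of the state.
- env.get_obs(): the state, without advancing time (a new reading comes with each control period).
- env.read_camera(name): name is "scene" or "top" or "wrist"; returns the picture (420x560x3 uint8, red, green, blue); there is no depth.
- env.camera_info(name): a dict with "fx", "fy", "cx", "cy" (pixels), "k1" (the pictures are not rectified: a ray, as slopes to the right and down, at radius r is drawn at 1 + k1 r^2 times it, then the intrinsics apply), "R" (3x3) and "t" (3): a world point X has camera coordinates R X + t. Camera axes: x right, y down, z forward; pixel columns grow to the right and rows downward; lengths in m; the calibration is good to about 2 mm. A picture is of the moment at which its call begins: read the wrist's pose just before it. camera_info takes no time and is no camera call; for the wrist camera it gives the pose at the moment of the call.
- env.sign_off(): hands the job in; it is judged then, once.
The state is a dict: "time_s": time; "qpos": joint angles; "joint_velocities": joint speeds; "effort": joint torques, N m; "tool_pos": TCP position; "tool_rot": TCP orientation; "force": force on the tool from outside, world axes, zero at the start; "wrist_torque": the same for the moment, N m; "grip_width": finger opening in m; "grasp_force": force on a finger pad.
Only numpy, scipy, OpenCV 4.12 (cv2) and the standard library are available. Lean on these libraries where they do the work, as an engineer would, in place of code of your own. Each camera call takes 0.05 s, during which the arm holds its last target. There are 200 camera calls.

TASK

The small gold totem at the back of the display plinth has to be weighed: first clear all three tall prints that hem it in onto the green mat, standing, then stand the gold totem in the middle of the scale's round pan. Only after that, put each tall print back upright in the middle of the pad of its own colour, and leave the gold totem on the scale. Do not tip any print over.

Things in the scene. Friction and masses are not known exactly. Their poses are not given: they have to be found in the camera images.
- orange_totem: tall print in orange with carved faces low down, loose, 120 mm high, about 90 g: a round foot 42 mm across and 9 mm high, above it a plain round body 32 mm across up to the top. Origin at the centre of its underside, z up along it. Its yaw does not matter. At the start it stands on the pad of its own colour.
- violet_tower: tall print in violet with pale ribs low down, loose, 120 mm high, about 90 g: a round foot 42 mm across and 9 mm high, above it a plain round body 32 mm across up to the top. Origin at the centre of its underside, z up along it. Its yaw does not matter. At the start it stands on the pad of its own colour.
- teal_column: tall print in teal with pale spiral lines low down, loose, 120 mm high, about 90 g: a round foot 42 mm across and 9 mm high, above it a plain round body 32 mm across up to the top. Origin at the centre of its underside, z up along it. Its yaw does not matter. At the start it stands on the pad of its own colour.
- pad_orange: fixed orange pad on the plinth, home of the orange print: a disc 51 mm across, 3 mm thick, with a tab 34 mm wide reaching to 54 mm from the disc's centre towards its -x (robot side). Origin at the centre of the disc's underside. The pads' order changes: two flank the gold totem, 50 mm to its left and right (100 mm apart), one stands 55 mm in front of it (71 mm from the others).
- pad_violet: fixed violet pad on the plinth, home of the violet print: a disc 51 mm across, 3 mm thick, with a tab 34 mm wide reaching to 54 mm from the disc's centre towards its -x (robot side). Origin at the centre of the disc's underside. The pads' order changes: two flank the gold totem, 50 mm to its left and right (100 mm apart), one stands 55 mm in front of it (71 mm from the others).
- pad_teal: fixed teal pad on the plinth, home of the teal print: a disc 51 mm across, 3 mm thick, with a tab 34 mm wide reaching to 54 mm from the disc's centre towards its -x (robot side). Origin at the centre of the disc's underside. The pads' order changes: two flank the gold totem, 50 mm to its left and right (100 mm apart), one stands 55 mm in front of it (71 mm from the others).
- gold_totem: small gold totem, loose, 46 mm high, about 35 g: round foot 36 mm across and 6 mm high, above it a round body 30 mm across. Origin at the centre of its underside, z up. It stands on the plinth's bare top, at the back between the tall prints; the space around it is too narrow for a gripper until they are gone.
- plinth: fixed dark wooden display plinth, 190 mm (x) by 200 mm (y), 12 mm high, with a strip 8 mm thick and 24 mm high along its +x edge (far side). Origin at the centre of its underside, on the bench. It carries the three pads and the gold totem.
- mat: fixed green mat with a pale grid, the side area for things set aside: 230 mm long (x) by 110 mm wide (y), 3 mm thick, empty at the start, on the left or right of the bench. Origin at the centre of its underside, on the bench; x along its long side.
- scale: fixed white weighing scale on the bench, on the other side from the mat: a box 165 by 120 mm, 22 mm high, with a round steel pan 90 mm across on it, whose top is 30 mm above the bench. Origin on the bench straight below the pan's centre; the box reaches 105 mm towards its -x (display end), 60 mm towards +x and 60 mm to either side.

How it is judged (in metres and radians):
On the way, in this order (a step that is already met when the one before it is completed fails the run):
1. all three tall prints stand released on the green mat (x of orange_totem in the frame of mat between -0.115 and 0.115 m and y of orange_totem in the frame of mat between -0.055 and 0.055 m and z of orange_totem in the frame of mat between -0.002 and 0.008 m and angle between each of orange_totem, violet_tower, teal_column's own z axis and vertical below 0.12 rad and linear speed of each of orange_totem, violet_tower, teal_column below 0.02 m/s and contact force between the fingers and orange_totem below 0.1 N and x of violet_tower in the frame of mat between -0.115 and 0.115 m and y of violet_tower in the frame of mat between -0.055 and 0.055 m and z of violet_tower in the frame of mat between -0.002 and 0.008 m and contact force between the fingers and violet_tower below 0.1 N and x of teal_column in the frame of mat between -0.115 and 0.115 m and y of teal_column in the frame of mat between -0.055 and 0.055 m and z of teal_column in the frame of mat between -0.002 and 0.008 m and contact force between the fingers and teal_column below 0.1 N), for 0.2 s.
2. the gold totem stands released in the middle of the scale's pan, the tall prints still on the mat (all of step 1 and horizontal distance between gold_totem and scale below 0.015 m and z of gold_totem in the frame of scale between 0.026 and 0.035 m and angle between gold_totem's own z axis and vertical below 0.12 rad and linear speed of gold_totem below 0.02 m/s and contact force between the fingers and gold_totem below 0.1 N), for 0.2 s.
At the end, for the whole second after the job is handed in: Gold totem upright on the scale's pan within 15 mm of its centre; each tall print upright on the pad of its own colour within 12 mm of the disc's centre; all released and at rest (horizontal distance between gold_totem and scale below 0.015 m and z of gold_totem in the frame of scale between 0.026 and 0.035 m and angle between each of gold_totem, orange_totem, violet_tower, teal_column's own z axis and vertical below 0.12 rad and linear speed of each of gold_totem, orange_totem, violet_tower, teal_column below 0.02 m/s and contact force between the fingers and gold_totem below 0.1 N and horizontal distance between orange_totem and pad_orange below 0.012 m and z of orange_totem in the frame of pad_orange between -0.001 and 0.008 m and contact force between the fingers and orange_totem below 0.1 N and horizontal distance between violet_tower and pad_violet below 0.012 m and z of violet_tower in the frame of pad_violet between -0.001 and 0.008 m and contact force between the fingers and violet_tower below 0.1 N and horizontal distance between teal_column and pad_teal below 0.012 m and z of teal_column in the frame of pad_teal between -0.001 and 0.008 m and contact force between the fingers and teal_column below 0.1 N); the robot touches nothing.
It fails at once if a print is tipped over (angle between any of orange_totem, violet_tower, teal_column, gold_totem's own z axis and vertical above 0.8 rad).
It also fails if it takes over 144 s, if anything falls off the work surface, if the arm or the gripper's body presses on something with over 40 N, if the wrist force passes 120 N, or if a joint passes its speed limit or range.

## Working session

There is one attempt and no reset: what is moved stays moved. The work goes in short steps, Python scripts to look and compute and a tool call to move; the robot and the scene stay as the last step left them, time stands still between calls to the robot, and variables do not carry over. Pictures are saved under pics/ and viewed, at most 14 in all, crops included, and the job is handed in when it is done.

Besides the shell and the picture viewer there is one more tool, called after "Request:" by a JSON object that holds its "op" and its "data", one argument or row to a line. step_arm: Moves the arm, as the interface text tells. Shifts and turns lie within -1 to 1; 1 stands for 500 mm of shift or pi rad of turn. Its arguments: {"type":"object","properties":{"rows":{"type":"array"},"newtons":{"type":"number"}},"required":["rows"]}

```bash
mkdir -p pics
python3 - <<'E'
from cell import env
import cv2
s=env.get_obs(); print({k:s[k] for k in('time_s','tool_pos','tool_rot','grip_width')})
for n in('top','scene'):
    i=env.camera_info(n); print(n,i)
    cv2.imwrite(f'pics/{n}0.png',env.read_camera(n)[:,:,::-1])
E
```

```text
{'time_s': 0.0, 'tool_pos': array([ 0.29338507, -0.57939543,  0.22144227]), 'tool_rot': array([-1.79889654e+02,  4.62506875e-03,  2.68625068e+01]), 'grip_width': 0.08687788368363619}
top {'fx': 427.296349461603, 'fy': 427.296349461603, 'cx': 277.5502761448294, 'cy': 206.09323692809673, 'k1': -0.11933136850966246, 'R': array([[ 0.0033626 , -0.99983445, -0.01788177],
       [-0.99325408, -0.00126671, -0.11595142],
       [ 0.11590957,  0.01815104, -0.99309391]]), 't': array([0.01905093, 0.55495318, 0.7962959 ])}
scene {'fx': 381.7696600412102, 'fy': 381.7696600412102, 'cx': 275.09702541919376, 'cy': 207.0124883202536, 'k1': -0.059621043197077825, 'R': array([[ 0.0760824 ,  0.99698858,  0.01500792],
       [ 0.74634125, -0.04696103, -0.66390466],
       [-0.66120058,  0.0617125 , -0.74766661]]), 't': array([-0.07077242, -0.36584356,  1.10035666])}
```

View pics/top0.png

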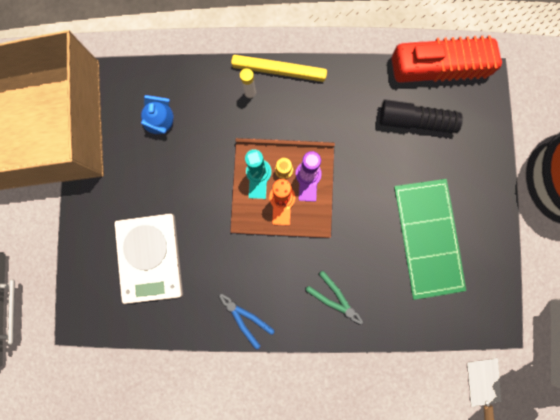

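View pics/scene0.png

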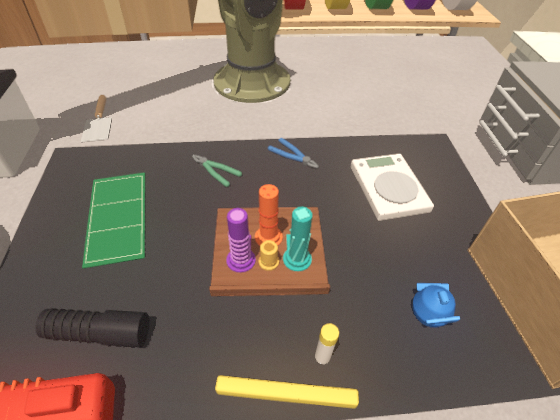

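Top view: teal top (255,157), orange (281,188), violet (311,160), gold (285,167), mat centre about (430,238), pan (146,247). Next I'll measure these properly.

```bash
cat > h.py <<'E'
from cell import env
import cv2, numpy as np
def ray(n,uv):
    i=env.camera_info(n); K=np.array([[i['fx'],0,i['cx']],[0,i['fy'],i['cy']],[0,0,1.]])
    R=np.array(i['R']);t=np.array(i['t'])
    p=cv2.undistortPoints(np.array(uv,float).reshape(-1,1,2),K,np.array([i['k1'],0,0,0.])).reshape(-1,2)
    d=np.c_[p,np.ones(len(p))]@R; return -R.T@t,d
def plane(n,uv,z):
    c,d=ray(n,uv); return c+d*((z-c[2])/d[:,2])[:,None]
def proj(n,X):
    i=env.camera_info(n); c=(np.array(X,float).reshape(-1,3)@np.array(i['R']).T)+i['t']; s=c[:,:2]/c[:,2:]
    s=s*(1+i['k1']*(s**2).sum(1))[:,None]; return s*[i['fx'],i['fy']]+[i['cx'],i['cy']]
# hue lo,hi, smin, vmin
COL=dict(orange=(3,14,150,80),violet=(132,152,100,50),teal=(82,95,120,60),gold=(17,28,120,80),green=(55,80,120,40))
def mask(img,c):
    h=cv2.cvtColor(img,cv2.COLOR_RGB2HSV);a=COL[c]
    return cv2.inRange(h,(a[0],a[2],a[3]),(a[1],255,255))
def blobs(m,amin=40):
    n,l,s,c=cv2.connectedComponentsWithStats(m)
    return [(s[k],c[k].round(1),(l==k)) for k in range(1,n) if s[k][4]>amin]
E
python3 - <<'E'
from h import *
for n in('top','scene'):
    g=cv2.cvtColor(cv2.imread(f'pics/{n}0.png'),cv2.COLOR_BGR2RGB)
    for c in COL:
        for s,ce,_ in blobs(mask(g,c)):print(n,c,s,ce)
g=cv2.imread('pics/top0.png');cv2.imwrite('pics/crop1.png',cv2.resize(g[130:240,225:340],None,fx=5,fy=5,interpolation=cv2.INTER_NEAREST))
h=cv2.cvtColor(g,cv2.COLOR_BGR2HSV)
# mat corners
m=max(blobs(mask(g[:,:,::-1],'green')),key=lambda b:b[0][4])[2]
m=cv2.morphologyEx(m.astype(np.uint8),cv2.MORPH_CLOSE,np.ones((7,7)))
pts=cv2.findNonZero(m).reshape(-1,2)
P=plane('top',pts,.003)[:,:2]; r=cv2.minAreaRect(P.astype(np.float32)*1000);print('mat',r)
# pan: hull of scale
w=cv2.inRange(h,(0,0,110),(179,60,255));w[:, :105]=0;w[:, 195:]=0;w[:200]=0;w[310:]=0
for s,ce,mm in blobs(w):print('scale',s,ce)
g2=cv2.cvtColor(g,cv2.COLOR_BGR2GRAY)
print(cv2.HoughCircles(g2[205:310,105:190],cv2.HOUGH_GRADIENT,1,50,param1=80,param2=12,minRadius=16,maxRadius=30))
E
```

```text
top orange [ 392   36  110   46 4060] [446.2  59.4]
top orange [ 231  139  103   98 5875] [282.7 193.2]
top orange [551 144   9  52 330] [555.8 168.9]
top violet [296 152  25  49 771] [307.9 179. ]
top teal [245 150  26  49 781] [257.4 176. ]
top gold [231  54  96  31 698] [273.5  70.3]
top gold [17 81 48  9 51] [39.9 85.6]
top gold [35 89 13 10 67] [40.6 94.2]
top gold [ 34  97  28   8 103] [ 46.7 100.8]
top gold [66 99  4 32 64] [ 68.3 114.5]
top gold [  2 159  16   6  49] [  9.1 162.2]
top gold [275 158  19  20 256] [283.5 167.9]
top gold [276 181  14  14 116] [282.6 187.4]
top gold [274 206  16  18 139] [283.7 216.7]
top green [424 232  31  22 289] [442.7 244.7]
top green [ 413  254   48   38 1368] [436.1 272.7]
top green [414 287  51  12 130] [438.7 292.9]
scene orange [285   0  21  10  66] [295.7   5.6]
scene orange [ 254  184   29   62 1215] [268.1 215.6]
scene orange [   0  373  115   47 4699] [ 57.9 398.5]
scene violet [405   0  30   9 225] [419.1   3.5]
scene violet [227 208  21  33 432] [237.5 226.3]
scene violet [227 252  28  20 311] [240.4 263.3]
scene teal [ 284  207   28   64 1065] [298.1 242.5]
scene gold [325   0  25   9 208] [336.9   3.8]
scene gold [259 240  20  30 486] [268.4 255.2]
scene gold [319 323  21  23 358] [328.9 334.1]
scene gold [ 215  375  144   34 2639] [289.4 391.7]
scene green [ 83 173  62  95 477] [120.2 234.7]
scene green [ 94 177  47  28 964] [117.6 190.2]
scene green [  91  200   50   32 1168] [116.  215.2]
scene green [  87  226   54   35 1389] [113.9 243.1]
mat ((425.0203857421875, -296.5721130371094), (62.29393768310547, 92.1057357788086), 8.593111991882324)
scale [ 114  213   69   92 5292] [147.8 258.3]
[[[40.5 42.5 23. ]]]
```

View pics/crop1.png

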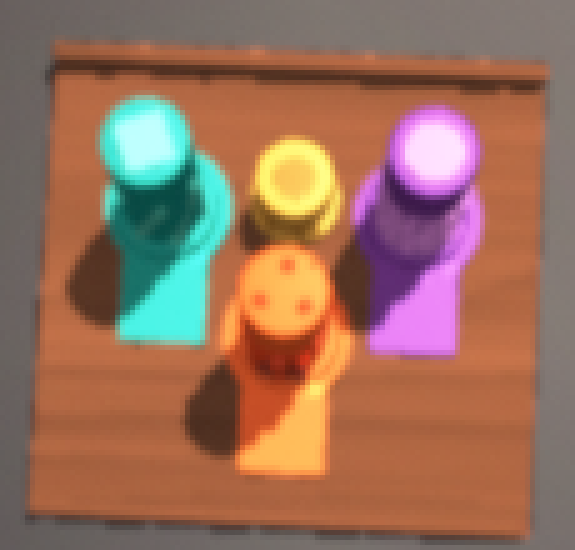

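The crop shows the top discs: teal (254,158), violet (312,160), orange (282,188), gold (284,166). The pads' tabs are visible below each one.

Run:
```python
from h import *
a=dict(teal=(253.6,157.8),violet=(311.4,159.6),orange=(281.4,187.7))
for k,v in a.items():print(k,plane('top',[v],.135).round(4)[0])
print('gold',plane('top',[(283.8,165.6)],.058).round(4))
g=cv2.imread('pics/top0.png')[:,:,::-1]
h=cv2.cvtColor(g,cv2.COLOR_RGB2HSV)
m=cv2.inRange(h,(50,90,40),(90,255,255));m[:, :380]=0;m[:170]=0;m[310:]=0
m=cv2.morphologyEx(m,cv2.MORPH_CLOSE,np.ones((9,9)));m=max(blobs(m),key=lambda b:b[0][4])[2]
P=plane('top',cv2.findNonZero(m.astype(np.uint8)).reshape(-1,2),.003)[:,:2]
r=cv2.minAreaRect((P*1000).astype(np.float32));print('mat',r,cv2.boxPoints(r).round(0).tolist())
print('pan',plane('top',[(145.5,247.5)],.03).round(4))
# scene cross-check: predicted tops
for k,v in a.items():print(k,proj('scene',plane('top',[v],.135)).round(1), proj('scene',plane('top',[v],.135)-[0,0,.12]).round(1))
g=cv2.imread('pics/scene0.png')[:,:,::-1]
s=cv2.cvtColor(g,cv2.COLOR_RGB2GRAY)
print('panproj',proj('scene',plane('top',[(145.5,247.5)],.03)).round(1), cv2.HoughCircles(s[150:220,350:440],cv2.HOUGH_GRADIENT,1,50,param1=60,param2=10,minRadius=15,maxRadius=30))
```

```text
teal [0.6268 0.0601 0.135 ]
violet [ 0.6236 -0.0395  0.135 ]
orange [0.5745 0.012  0.135 ]
gold [[0.6295 0.0082 0.058 ]]
mat ((493.8045959472656, -285.7877197265625), (228.73849487304688, 110.33566284179688), 8.293140411376953) [[373.0, -248.0], [389.0, -357.0], [615.0, -324.0], [599.0, -215.0]]
pan [[0.4732 0.2789 0.03  ]]
teal [[300.3 213.2]] [[295.9 257.1]]
violet [[235.5 214.7]] [[239.8 258.7]]
orange [[267.1 190.3]] [[267.1 235.2]]
panproj [[393.3 184.8]] [[[36.5 34.5 29.4]]]
```

Request:
{"op": "step_arm", "data": {
  "rows": [
    {"angular": [0,0,0.03],"slide": [0,0,-0.016],"jaw": 1},
    {"angular": [0,0,0.03],"slide": [0,0,-0.016],"jaw": 1},
    {"angular": [0,0,0.03],"slide": [0,0,-0.016],"jaw": 1},
    {"angular": [0,0,0.03],"slide": [0,0,-0.016],"jaw": 1},
    {"angular": [0,0,0.029],"slide": [0,0,-0.016],"jaw": 1},
    {"angular": [0,0,0],"slide": [0.06,-0.06,0],"jaw": 1},
    {"angular": [0,0,0],"slide": [0.06,-0.06,0],"jaw": 1},
    {"angular": [0,0,0],"slide": [0.06,-0.06,0],"jaw": 1},
    {"angular": [0,0,0],"slide": [0.06,-0.06,0],"jaw": 1},
    {"angular": [0,0,0],"slide": [0,0,0],"jaw": 1}
  ],
  "newtons": 20
}}

```text
time_s: 1.35
tool_pos: [0.4175, -0.4555, 0.2622]
tool_rot: [-179.9, -0.1, 0.5]
force: [0.3, 0.1, 1.0]
grip_width: 0.0871
grasp_force: 0.0
```

Request:
{"op": "step_arm", "data": {
  "rows": [
    {"angular": [0,0,0],"slide": [0.035,-0.1,0],"jaw": 1},
    {"angular": [0,0,0],"slide": [0.035,-0.1,0],"jaw": 1},
    {"angular": [0,0,0],"slide": [0.035,-0.1,0],"jaw": 1},
    {"angular": [0,0,0],"slide": [0.035,-0.1,0],"jaw": 1},
    {"angular": [0,0,0],"slide": [0.035,-0.1,0],"jaw": 1},
    {"angular": [0,0,0],"slide": [0.035,-0.1,0],"jaw": 1},
    {"angular": [0,0,0],"slide": [0.035,-0.1,0],"jaw": 1},
    {"angular": [0,0,0],"slide": [0.035,-0.1,0],"jaw": 1},
    {"angular": [0,0,0],"slide": [0.035,-0.1,0],"jaw": 1},
    {"angular": [0,0,0],"slide": [0,0,0],"jaw": 1}
  ]
}}

```text
time_s: 2.6
tool_pos: [0.5711, -0.0047, 0.2622]
tool_rot: [-179.9, 0.0, 0.5]
force: [0.5, -0.5, -0.4]
grip_width: 0.0869
grasp_force: 0.0
```

Run:
```python
from h import *
i=env.camera_info('wrist');print(i['fx'],(-np.array(i['R']).T@i['t']).round(3))
g=env.read_camera('wrist');cv2.imwrite('pics/w1.png',g[:,:,::-1])
for n,X in dict(teal=(.6268,.0601,.135),violet=(.6236,-.0395,.135),orange=(.5745,.012,.135),gold=(.627,.009,.058)).items():print(n,proj('wrist',X).round(0))
```

```text
352.2040959196524 [ 0.64  -0.003  0.424]
teal [[200. 131.]]
violet [[323. 135.]]
orange [[260. 194.]]
gold [[267. 127.]]
```

View pics/w1.png

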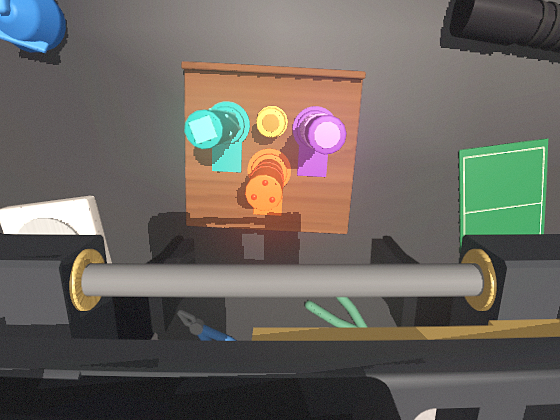

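Wrist view: teal (203,130), violet (326,134), orange (265,192), gold (270,123), all within 3–5 px of prediction. I'll descend on orange.

Request:
{"op": "step_arm", "data": {
  "rows": [
    {"angular": [0,0,0],"slide": [0.01,-0.03,0],"jaw": 1},
    {"angular": [0,0,0],"slide": [0,0,0.065],"jaw": 1},
    {"angular": [0,0,0],"slide": [0,0,0.065],"jaw": 1},
    {"angular": [0,0,0],"slide": [0,0,0.065],"jaw": 1},
    {"angular": [0,0,0],"slide": [0,0,0.065],"jaw": 1},
    {"angular": [0,0,0],"slide": [0,0,0.065],"jaw": 1},
    {"angular": [0,0,0],"slide": [0,0,0],"jaw": 1},
    {"angular": [0,0,0],"slide": [0,0,0],"jaw": 0},
    {"angular": [0,0,0],"slide": [0,0,0],"jaw": 0},
    {"angular": [0,0,0],"slide": [0,0,0],"jaw": 0}
  ]
}}

```text
time_s: 3.9
tool_pos: [0.5766, 0.0052, 0.1013]
tool_rot: [180.0, -0.1, 0.0]
force: [0.9, 0.5, -0.3]
grip_width: 0.0649
grasp_force: 0.0
```

Request:
{"op": "step_arm", "data": {
  "rows": [
    {"angular": [0,0,0],"slide": [0,0,0],"jaw": 0},
    {"angular": [0,0,0],"slide": [0,0,0],"jaw": 0},
    {"angular": [0,0,0],"slide": [0,0,0],"jaw": 0},
    {"angular": [0,0,0],"slide": [0,0,0],"jaw": 0}
  ]
}}

```text
time_s: 4.4
tool_pos: [0.5756, 0.0053, 0.0999]
tool_rot: [180.0, 0.0, 0.0]
force: [0.1, -0.3, 1.6]
grip_width: 0.0314
grasp_force: 19.9
```

Request:
{"op": "step_arm", "data": {
  "rows": [
    {"angular": [0,0,0],"slide": [0,0,-0.03],"jaw": 0},
    {"angular": [0,0,0],"slide": [0,0,-0.05],"jaw": 0},
    {"angular": [0,0,0],"slide": [0,0,-0.06],"jaw": 0},
    {"angular": [0,0,0],"slide": [0,0,-0.06],"jaw": 0},
    {"angular": [0,0,0],"slide": [0,0,-0.06],"jaw": 0},
    {"angular": [0,0,0],"slide": [0,0,-0.05],"jaw": 0},
    {"angular": [0,0,0],"slide": [0,0,0],"jaw": 0},
    {"angular": [0,0,0],"slide": [0,0,0],"jaw": 0}
  ]
}}

```text
time_s: 5.4
tool_pos: [0.5753, 0.0053, 0.2543]
tool_rot: [180.0, 0.1, 0.0]
force: [0.8, 0.1, -1.2]
grip_width: 0.0317
grasp_force: 19.9
```

Run:
```python
from h import *
print(env.get_obs()['tool_pos'])
g=env.read_camera('scene');w=env.read_camera('wrist')
cv2.imwrite('pics/s2.png',np.hstack([g[100:320,180:460],w[90:310,140:420]])[:,:,::-1])
```

```text
[0.57526165 0.00527967 0.25432714]
```

View pics/s2.png

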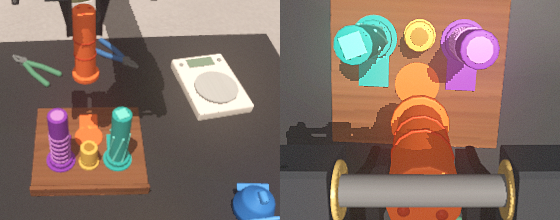

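The print is held upright and clear of the others. On to the far slot of the mat.

Request:
{"op": "step_arm", "data": {
  "rows": [
    {"angular": [0,0,0],"slide": [0,0.03,0],"jaw": 0},
    {"angular": [0,0,0],"slide": [0,0.06,0],"jaw": 0},
    {"angular": [0,0,0],"slide": [0,0.08,0],"jaw": 0},
    {"angular": [0,0,0],"slide": [0,0.08,0],"jaw": 0},
    {"angular": [0,0,0],"slide": [0,0.08,0],"jaw": 0},
    {"angular": [0,0,0],"slide": [0,0.08,0],"jaw": 0},
    {"angular": [0,0,0],"slide": [0,0.08,0],"jaw": 0},
    {"angular": [0,0,0],"slide": [0,0.06,0],"jaw": 0},
    {"angular": [0,0,0],"slide": [0,0.02,0],"jaw": 0},
    {"angular": [0,0,0],"slide": [0,0,0],"jaw": 0}
  ]
}}

```text
time_s: 6.75
tool_pos: [0.5755, -0.28, 0.2544]
tool_rot: [-180.0, 0.1, -0.0]
force: [-0.4, 0.3, -0.6]
grip_width: 0.0316
grasp_force: 19.9
```

Request:
{"op": "step_arm", "data": {
  "rows": [
    {"angular": [0,0,0],"slide": [0,0,0.04],"jaw": 0},
    {"angular": [0,0,0],"slide": [0,0,0.06],"jaw": 0},
    {"angular": [0,0,0],"slide": [0,0,0.06],"jaw": 0},
    {"angular": [0,0,0],"slide": [0,0,0.06],"jaw": 0},
    {"angular": [0,0,0],"slide": [0,0,0.05],"jaw": 0},
    {"angular": [0,0,0],"slide": [0,0,0.03],"jaw": 0},
    {"angular": [0,0,0],"slide": [0,0,0.014],"jaw": 0},
    {"angular": [0,0,0],"slide": [0,0,0],"jaw": 0},
    {"angular": [0,0,0],"slide": [0,0,0],"jaw": 0}
  ]
}}

```text
time_s: 7.88
tool_pos: [0.5767, -0.2799, 0.0992]
tool_rot: [180.0, -0.1, 0.0]
force: [-0.0, 0.0, 0.1]
grip_width: 0.0317
grasp_force: 19.9
```

Request:
{"op": "step_arm", "data": {
  "rows": [
    {"angular": [0,0,0],"slide": [-0.01,0,0.01],"jaw": 0},
    {"angular": [0,0,0],"slide": [0,0,0.008],"jaw": 0},
    {"angular": [0,0,0],"slide": [0,0,0.004],"jaw": 0},
    {"angular": [0,0,0],"slide": [0,0,0],"jaw": 0},
    {"angular": [0,0,0],"slide": [0,0,0],"jaw": 0}
  ]
}}

```text
time_s: 8.5
tool_pos: [0.5713, -0.2798, 0.0878]
tool_rot: [180.0, -0.0, 0.0]
force: [-1.3, 1.3, 6.1]
grip_width: 0.0316
grasp_force: 19.9
```

Request:
{"op": "step_arm", "data": {
  "rows": [
    {"angular": [0,0,0],"slide": [0,0,0],"jaw": 0.5},
    {"angular": [0,0,0],"slide": [0,0,0],"jaw": 1},
    {"angular": [0,0,0],"slide": [0,0,0],"jaw": 1},
    {"angular": [0,0,0],"slide": [0,0,0],"jaw": 1},
    {"angular": [0,0,0],"slide": [0,0,0],"jaw": 1},
    {"angular": [0,0,0],"slide": [0,0,-0.04],"jaw": 1},
    {"angular": [0,0,0],"slide": [0,0,-0.08],"jaw": 1},
    {"angular": [0,0,0],"slide": [0,0,-0.08],"jaw": 1},
    {"angular": [0,0,0],"slide": [0,0,-0.06],"jaw": 1},
    {"angular": [0,0,0],"slide": [0,0,0],"jaw": 1}
  ]
}}

```text
time_s: 9.75
tool_pos: [0.573, -0.2804, 0.222]
tool_rot: [179.8, -0.4, 0.0]
force: [0.4, 0.4, -0.1]
grip_width: 0.0874
grasp_force: 0.0
```

Run:
```python
from h import *
print(env.get_obs()['tool_pos'])
g=env.read_camera('top');cv2.imwrite('pics/t3.png',cv2.resize(np.hstack([g[130:240,225:345],g[175:300,380:480][:110]]),None,fx=3.6,fy=3.6,interpolation=cv2.INTER_NEAREST)[:,:,::-1])
```

```text
[ 0.57299983 -0.28038021  0.22203184]
```

View pics/t3.png

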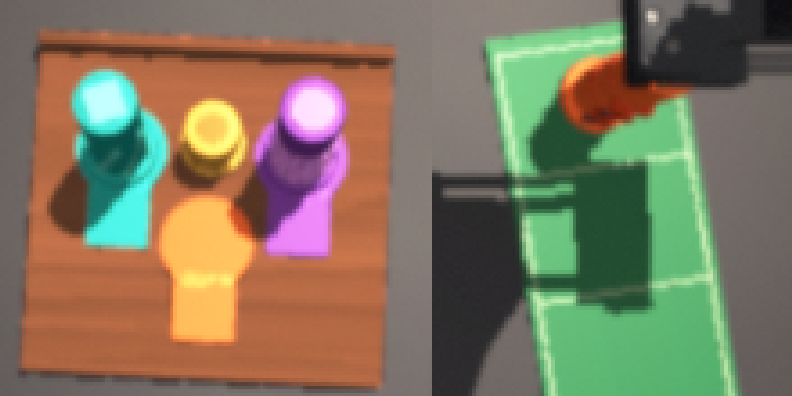

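Orange stands on the mat's far third, and the orange pad's disc is visible at about (282,197). Violet next.

Request:
{"op": "step_arm", "data": {
  "rows": [
    {"angular": [0,0,0],"slide": [0.01,-0.04,0],"jaw": 1},
    {"angular": [0,0,0],"slide": [0.015,-0.08,0],"jaw": 1},
    {"angular": [0,0,0],"slide": [0.02,-0.09,0],"jaw": 1},
    {"angular": [0,0,0],"slide": [0.02,-0.09,0],"jaw": 1},
    {"angular": [0,0,0],"slide": [0.015,-0.09,0],"jaw": 1},
    {"angular": [0,0,0],"slide": [0.015,-0.06,0],"jaw": 1},
    {"angular": [0,0,0],"slide": [0.006,-0.03,0],"jaw": 1},
    {"angular": [0,0,0],"slide": [0,0,0],"jaw": 1},
    {"angular": [0,0,0],"slide": [0,0,0],"jaw": 1}
  ]
}}

```text
time_s: 10.92
tool_pos: [0.6209, -0.0416, 0.2166]
tool_rot: [179.9, 0.1, -0.1]
force: [0.9, -0.1, 0.1]
grip_width: 0.087
grasp_force: 0.0
```

Request:
{"op": "step_arm", "data": {
  "rows": [
    {"angular": [0,0,0],"slide": [0.006,0,0.03],"jaw": 1},
    {"angular": [0,0,0],"slide": [0,0,0.06],"jaw": 1},
    {"angular": [0,0,0],"slide": [0,0,0.06],"jaw": 1},
    {"angular": [0,0,0],"slide": [0,0,0.05],"jaw": 1},
    {"angular": [0,0,0],"slide": [0,0,0.033],"jaw": 1},
    {"angular": [0,0,0],"slide": [0,0,0],"jaw": 1},
    {"angular": [0,0,0],"slide": [0,0,0],"jaw": 0},
    {"angular": [0,0,0],"slide": [0,0,0],"jaw": 0},
    {"angular": [0,0,0],"slide": [0,0,0],"jaw": 0},
    {"angular": [0,0,0],"slide": [0,0,0],"jaw": 0}
  ]
}}

```text
time_s: 12.18
tool_pos: [0.6245, -0.0397, 0.101]
tool_rot: [180.0, -0.0, 0.0]
force: [0.5, 0.9, 0.1]
grip_width: 0.0549
grasp_force: 0.0
```

Request:
{"op": "step_arm", "data": {
  "rows": [
    {"angular": [0,0,0],"slide": [0,0,0],"jaw": 0},
    {"angular": [0,0,0],"slide": [0,0,0],"jaw": 0},
    {"angular": [0,0,0],"slide": [0,0,0],"jaw": 0},
    {"angular": [0,0,0],"slide": [0,0,0],"jaw": 0}
  ]
}}

```text
time_s: 12.68
tool_pos: [0.6242, -0.0397, 0.1005]
tool_rot: [180.0, 0.0, 0.0]
force: [-0.7, -0.9, -0.5]
grip_width: 0.0315
grasp_force: 20.0
```

Request:
{"op": "step_arm", "data": {
  "rows": [
    {"angular": [0,0,0],"slide": [0,0,-0.03],"jaw": 0},
    {"angular": [0,0,0],"slide": [0,0,-0.06],"jaw": 0},
    {"angular": [0,0,0],"slide": [0,0,-0.06],"jaw": 0},
    {"angular": [0,0,0],"slide": [0,0,-0.05],"jaw": 0},
    {"angular": [0,0,0],"slide": [-0.02,0.03,0],"jaw": 0},
    {"angular": [0,0,0],"slide": [-0.04,0.05,0],"jaw": 0},
    {"angular": [0,0,0],"slide": [-0.05,0.06,0],"jaw": 0},
    {"angular": [0,0,0],"slide": [-0.06,0.075,0],"jaw": 0},
    {"angular": [0,0,0],"slide": [-0.06,0.075,0],"jaw": 0},
    {"angular": [0,0,0],"slide": [-0.06,0.075,0],"jaw": 0}
  ]
}}

```text
time_s: 13.92
tool_pos: [0.4765, -0.2243, 0.1994]
tool_rot: [-180.0, 0.1, -0.0]
force: [0.3, -0.9, -0.2]
grip_width: 0.0318
grasp_force: 20.0
```

Request:
{"op": "step_arm", "data": {
  "rows": [
    {"angular": [0,0,0],"slide": [-0.05,0.065,0],"jaw": 0},
    {"angular": [0,0,0],"slide": [-0.04,0.055,0],"jaw": 0},
    {"angular": [0,0,0],"slide": [-0.02,0.03,0],"jaw": 0},
    {"angular": [0,0,0],"slide": [0,0,0.04],"jaw": 0},
    {"angular": [0,0,0],"slide": [0,0,0.06],"jaw": 0},
    {"angular": [0,0,0],"slide": [0,0,0.06],"jaw": 0},
    {"angular": [0,0,0],"slide": [0,0,0.03],"jaw": 0},
    {"angular": [0,0,0],"slide": [0,0,0.01],"jaw": 0},
    {"angular": [0,0,0],"slide": [0,0,0],"jaw": 0},
    {"angular": [0,0,0],"slide": [0,0,0],"jaw": 0}
  ]
}}

```text
time_s: 15.18
tool_pos: [0.4252, -0.2978, 0.1017]
tool_rot: [179.9, -0.1, 0.0]
force: [0.1, -0.5, -1.3]
grip_width: 0.0316
grasp_force: 20.0
```

Request:
{"op": "step_arm", "data": {
  "rows": [
    {"angular": [0,0,0],"slide": [0,0,0.012],"jaw": 0},
    {"angular": [0,0,0],"slide": [0,0,0.01],"jaw": 0},
    {"angular": [0,0,0],"slide": [0,0,0.004],"jaw": 0},
    {"angular": [0,0,0],"slide": [0,0,0],"jaw": 0},
    {"angular": [0,0,0],"slide": [0,0,0],"jaw": 0}
  ]
}}

```text
time_s: 15.8
tool_pos: [0.4248, -0.2974, 0.0885]
tool_rot: [180.0, -0.0, 0.0]
force: [-1.9, 1.1, 5.2]
grip_width: 0.0317
grasp_force: 20.0
```

Request:
{"op": "step_arm", "data": {
  "rows": [
    {"angular": [0,0,0],"slide": [0,0,0],"jaw": 0.5},
    {"angular": [0,0,0],"slide": [0,0,0],"jaw": 1},
    {"angular": [0,0,0],"slide": [0,0,0],"jaw": 1},
    {"angular": [0,0,0],"slide": [0,0,0],"jaw": 1},
    {"angular": [0,0,0],"slide": [0,0,0],"jaw": 1},
    {"angular": [0,0,0],"slide": [0,0,-0.04],"jaw": 1},
    {"angular": [0,0,0],"slide": [0,0,-0.08],"jaw": 1},
    {"angular": [0,0,0],"slide": [0,0,-0.08],"jaw": 1},
    {"angular": [0,0,0],"slide": [0,0,-0.04],"jaw": 1},
    {"angular": [0,0,0],"slide": [0,0,0],"jaw": 1}
  ]
}}

```text
time_s: 17.05
tool_pos: [0.4254, -0.2979, 0.2092]
tool_rot: [179.9, -0.2, 0.0]
force: [-0.5, -0.1, -0.1]
grip_width: 0.0868
grasp_force: 0.0
```

Request:
{"op": "step_arm", "data": {
  "rows": [
    {"angular": [0,0,0],"slide": [0.02,-0.04,0],"jaw": 1},
    {"angular": [0,0,0],"slide": [0.04,-0.08,0],"jaw": 1},
    {"angular": [0,0,0],"slide": [0.05,-0.09,0],"jaw": 1},
    {"angular": [0,0,0],"slide": [0.06,-0.1,0],"jaw": 1},
    {"angular": [0,0,0],"slide": [0.06,-0.1,0],"jaw": 1},
    {"angular": [0,0,0],"slide": [0.06,-0.1,0],"jaw": 1},
    {"angular": [0,0,0],"slide": [0.05,-0.09,0],"jaw": 1},
    {"angular": [0,0,0],"slide": [0.04,-0.07,0],"jaw": 1},
    {"angular": [0,0,0],"slide": [0.02,-0.04,0],"jaw": 1},
    {"angular": [0,0,0],"slide": [0,0,0],"jaw": 1}
  ]
}}

```text
time_s: 18.3
tool_pos: [0.6235, 0.0604, 0.2055]
tool_rot: [-179.9, 0.2, 0.3]
force: [0.4, -0.2, 0.3]
grip_width: 0.0871
grasp_force: 0.0
```

Request:
{"op": "step_arm", "data": {
  "rows": [
    {"angular": [0,0,0],"slide": [0.006,0.002,0.03],"jaw": 1},
    {"angular": [0,0,0],"slide": [0,0,0.06],"jaw": 1},
    {"angular": [0,0,0],"slide": [0,0,0.06],"jaw": 1},
    {"angular": [0,0,0],"slide": [0,0,0.04],"jaw": 1},
    {"angular": [0,0,0],"slide": [0,0,0.02],"jaw": 1},
    {"angular": [0,0,0],"slide": [0,0,0],"jaw": 1},
    {"angular": [0,0,0],"slide": [0,0,0],"jaw": 0},
    {"angular": [0,0,0],"slide": [0,0,0],"jaw": 0},
    {"angular": [0,0,0],"slide": [0,0,0],"jaw": 0},
    {"angular": [0,0,0],"slide": [0,0,0],"jaw": 0}
  ]
}}

```text
time_s: 19.55
tool_pos: [0.6274, 0.0569, 0.1028]
tool_rot: [180.0, -0.0, 0.0]
force: [-0.1, -0.1, 0.4]
grip_width: 0.0551
grasp_force: 0.0
```

Request:
{"op": "step_arm", "data": {
  "rows": [
    {"angular": [0,0,0],"slide": [0,0,0],"jaw": 0},
    {"angular": [0,0,0],"slide": [0,0,0],"jaw": 0},
    {"angular": [0,0,0],"slide": [0,0,0],"jaw": 0},
    {"angular": [0,0,0],"slide": [0,0,0],"jaw": 0}
  ]
}}

```text
time_s: 20.05
tool_pos: [0.6272, 0.057, 0.1025]
tool_rot: [-180.0, 0.0, 0.0]
force: [-0.4, 1.2, 0.3]
grip_width: 0.0321
grasp_force: 19.8
```

Request:
{"op": "step_arm", "data": {
  "rows": [
    {"angular": [0,0,0],"slide": [0,0,-0.03],"jaw": 0},
    {"angular": [0,0,0],"slide": [0,0,-0.06],"jaw": 0},
    {"angular": [0,0,0],"slide": [0,0,-0.08],"jaw": 0},
    {"angular": [0,0,0],"slide": [0,0,-0.06],"jaw": 0},
    {"angular": [0,0,0],"slide": [-0.014,0.036,0],"jaw": 0},
    {"angular": [0,0,0],"slide": [-0.03,0.08,0],"jaw": 0},
    {"angular": [0,0,0],"slide": [-0.035,0.09,0],"jaw": 0},
    {"angular": [0,0,0],"slide": [-0.035,0.09,0],"jaw": 0},
    {"angular": [0,0,0],"slide": [-0.035,0.09,0],"jaw": 0},
    {"angular": [0,0,0],"slide": [-0.035,0.09,0],"jaw": 0}
  ]
}}

```text
time_s: 21.3
tool_pos: [0.5331, -0.1838, 0.2166]
tool_rot: [180.0, 0.1, -0.0]
force: [-0.0, 0.0, -0.7]
grip_width: 0.0313
grasp_force: 19.8
```

Request:
{"op": "step_arm", "data": {
  "rows": [
    {"angular": [0,0,0],"slide": [-0.035,0.09,0],"jaw": 0},
    {"angular": [0,0,0],"slide": [-0.03,0.08,0],"jaw": 0},
    {"angular": [0,0,0],"slide": [-0.015,0.04,0],"jaw": 0},
    {"angular": [0,0,0],"slide": [0,0,0.04],"jaw": 0},
    {"angular": [0,0,0],"slide": [0,0,0.06],"jaw": 0},
    {"angular": [0,0,0],"slide": [0,0,0.06],"jaw": 0},
    {"angular": [0,0,0],"slide": [0,0,0.05],"jaw": 0},
    {"angular": [0,0,0],"slide": [0,0,0.02],"jaw": 0},
    {"angular": [0,0,0],"slide": [0,0,0],"jaw": 0},
    {"angular": [0,0,0],"slide": [0,0,0],"jaw": 0}
  ]
}}

```text
time_s: 22.55
tool_pos: [0.496, -0.2868, 0.1037]
tool_rot: [179.9, -0.1, 0.0]
force: [0.8, -0.3, -0.0]
grip_width: 0.0316
grasp_force: 19.8
```

Request:
{"op": "step_arm", "data": {
  "rows": [
    {"angular": [0,0,0],"slide": [0,0,0.012],"jaw": 0},
    {"angular": [0,0,0],"slide": [0,0,0.01],"jaw": 0},
    {"angular": [0,0,0],"slide": [0,0,0.004],"jaw": 0},
    {"angular": [0,0,0],"slide": [0,0,0],"jaw": 0},
    {"angular": [0,0,0],"slide": [0,0,0],"jaw": 0}
  ]
}}

```text
time_s: 23.18
tool_pos: [0.496, -0.2862, 0.0903]
tool_rot: [180.0, -0.1, 0.1]
force: [-0.8, 0.9, 5.4]
grip_width: 0.0317
grasp_force: 19.8
```

Request:
{"op": "step_arm", "data": {
  "rows": [
    {"angular": [0,0,0],"slide": [0,0,0],"jaw": 0.5},
    {"angular": [0,0,0],"slide": [0,0,0],"jaw": 1},
    {"angular": [0,0,0],"slide": [0,0,0],"jaw": 1},
    {"angular": [0,0,0],"slide": [0,0,0],"jaw": 1},
    {"angular": [0,0,0],"slide": [0,0,0],"jaw": 1},
    {"angular": [0,0,0],"slide": [0,0,-0.04],"jaw": 1},
    {"angular": [0,0,0],"slide": [0,0,-0.08],"jaw": 1},
    {"angular": [0,0,0],"slide": [0,0,-0.08],"jaw": 1},
    {"angular": [0,0,0],"slide": [0,0,-0.05],"jaw": 1},
    {"angular": [0,0,0],"slide": [0,0,0],"jaw": 1}
  ]
}}

```text
time_s: 24.42
tool_pos: [0.4968, -0.2869, 0.2169]
tool_rot: [179.8, -0.2, 0.0]
force: [-0.3, 0.4, -0.0]
grip_width: 0.0868
grasp_force: 0.0
```

Run:
```python
from h import *
g=env.read_camera('top');cv2.imwrite('pics/t4raw.png',g[:,:,::-1]);cv2.imwrite('pics/t4.png',cv2.resize(np.hstack([g[130:240,225:345],g[195:305,105:195]]),None,fx=3.8,fy=3.8,interpolation=cv2.INTER_NEAREST)[:,:,::-1])
COL.update(orange=(8,18,150,200),violet=(130,155,80,150),teal=(80,97,100,120))
for c in('orange','violet','teal'):
    m=mask(g,c);m[:130]=0;m[240:]=0;m[:,:225]=0;m[:,345:]=0
    for s,ce,mm in blobs(m): 
        P=plane('top',cv2.findNonZero(mm.astype(np.uint8)).reshape(-1,2),.015)[:,:2]*1000
        x0,x1=P[:,0].min(),P[:,0].max(); d=P[P[:,0]>x0+32]
        print(c,s[4],'x',x0.round(1),x1.round(1),'y',P[:,1].min().round(1),P[:,1].max().round(1),cv2.minEnclosingCircle(d.astype(np.float32)))
```

```text
orange 555 x 519.4 603.3 y -15.9 39.7 ((574.7312622070312, 12.406614303588867), 28.922183990478516)
orange 41 x 565.2 569.2 y -83.3 -57.5 ((0.0, 0.0), 0.0)
violet 758 x 569.2 646.1 y -64.0 -16.0 ((621.9024047851562, -40.020389556884766), 26.136747360229492)
teal 746 x 573.1 652.3 y 36.0 84.3 ((626.1614379882812, 59.8668212890625), 26.26531219482422)
```

View pics/t4.png

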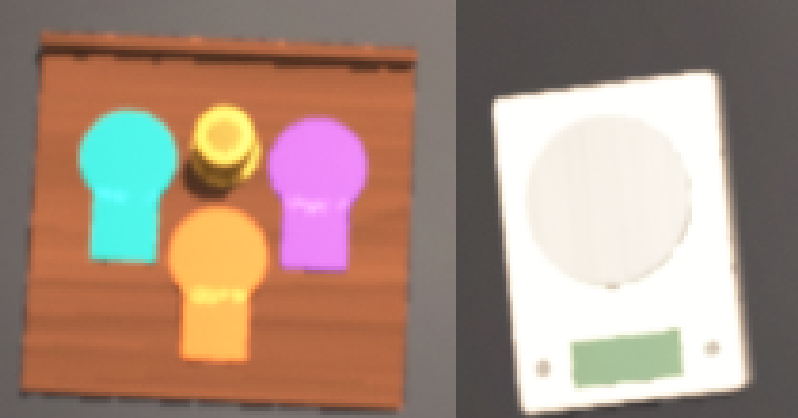

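Pads are clear in the top view: teal (258,172), violet (309,174), orange (282,197), gold top (284,165), pan (145,248). Next I'll go above the gold totem and check with the wrist camera.

Request:
{"op": "step_arm", "data": {
  "rows": [
    {"angular": [0,0,0],"slide": [0.01,-0.03,0],"jaw": 1},
    {"angular": [0,0,0],"slide": [0.03,-0.07,0],"jaw": 1},
    {"angular": [0,0,0],"slide": [0.04,-0.09,0],"jaw": 1},
    {"angular": [0,0,0],"slide": [0.04,-0.09,0],"jaw": 1},
    {"angular": [0,0,0],"slide": [0.04,-0.09,0],"jaw": 1},
    {"angular": [0,0,0],"slide": [0.03,-0.09,0],"jaw": 1},
    {"angular": [0,0,0],"slide": [0.01,-0.08,0],"jaw": 1},
    {"angular": [0,0,0],"slide": [0,-0.04,0],"jaw": 1},
    {"angular": [0,0,0],"slide": [0,0,0],"jaw": 1},
    {"angular": [0,0,0],"slide": [0,0,0],"jaw": 1}
  ]
}}

```text
time_s: 25.72
tool_pos: [0.595, 0.0014, 0.2141]
tool_rot: [179.9, 0.0, -0.1]
force: [0.4, -0.8, 0.2]
grip_width: 0.0873
grasp_force: 0.0
```

Run:
```python
from h import *
print(env.get_obs()['tool_pos'].round(4))
g=env.read_camera('wrist');cv2.imwrite('pics/w5.png',g[:,:,::-1])
for n,p,z in(('teal',(258.2,171.4),.015),('violet',(308.5,173.5),.015),('orange',(282.2,197.2),.015),('gold',(283.7,165.1),.058),('pan',(145,247.7),.03)):
    X=plane('top',[p],z);print(n,X.round(4)[0],'wrist px',proj('wrist',X).round(1)[0])
```

```text
[0.595  0.0014 0.2141]
teal [0.6269 0.0597 0.015 ] wrist px [226.  152.2]
violet [ 0.6226 -0.041   0.015 ] wrist px [324.5 156.1]
orange [0.5747 0.0115 0.015 ] wrist px [273.6 201.6]
gold [0.6305 0.0084 0.058 ] wrist px [275.4 152.9]
pan [0.4728 0.2799 0.03  ] wrist px [ 34.1 294.3]
```

View pics/w5.png

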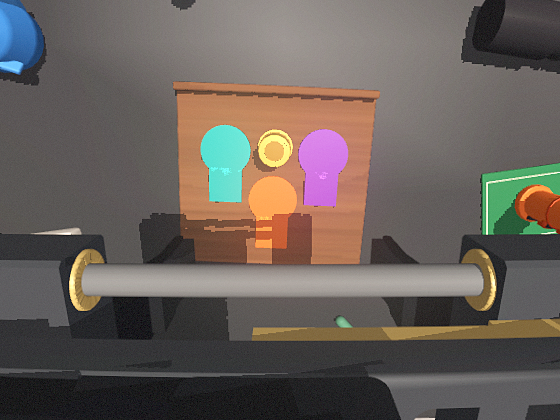

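Wrist pixels for the pads and gold agree with the top-view predictions within 1–3 px. Descending on gold.

Request:
{"op": "step_arm", "data": {
  "rows": [
    {"angular": [0,0,0],"slide": [0.035,-0.007,0],"jaw": 1},
    {"angular": [0,0,0],"slide": [0.038,-0.006,0.02],"jaw": 1},
    {"angular": [0,0,0],"slide": [0,0,0.06],"jaw": 1},
    {"angular": [0,0,0],"slide": [0,0,0.08],"jaw": 1},
    {"angular": [0,0,0],"slide": [0,0,0.08],"jaw": 1},
    {"angular": [0,0,0],"slide": [0,0,0.06],"jaw": 1},
    {"angular": [0,0,0],"slide": [0,0,0.02],"jaw": 1},
    {"angular": [0,0,0],"slide": [0,0,0],"jaw": 1},
    {"angular": [0,0,0],"slide": [0,0,0],"jaw": 1}
  ]
}}

```text
time_s: 26.9
tool_pos: [0.633, 0.0099, 0.0562]
tool_rot: [180.0, -0.2, 0.0]
force: [0.4, 0.9, -0.3]
grip_width: 0.087
grasp_force: 0.0
```

Request:
{"op": "step_arm", "data": {
  "rows": [
    {"angular": [0,0,0],"slide": [-0.002,0.002,0.03],"jaw": 1},
    {"angular": [0,0,0],"slide": [0,0,0.025],"jaw": 1},
    {"angular": [0,0,0],"slide": [0,0,0.014],"jaw": 1},
    {"angular": [0,0,0],"slide": [0,0,0],"jaw": 1},
    {"angular": [0,0,0],"slide": [0,0,0],"jaw": 0},
    {"angular": [0,0,0],"slide": [0,0,0],"jaw": 0},
    {"angular": [0,0,0],"slide": [0,0,0],"jaw": 0},
    {"angular": [0,0,0],"slide": [0,0,0],"jaw": 0},
    {"angular": [0,0,0],"slide": [0,0,0],"jaw": 0},
    {"angular": [0,0,0],"slide": [0,0,0],"jaw": 0}
  ],
  "newtons": 12
}}

```text
time_s: 28.15
tool_pos: [0.6307, 0.0093, 0.02]
tool_rot: [180.0, -0.0, 0.0]
force: [-0.1, -0.2, 0.3]
grip_width: 0.0352
grasp_force: 0.0
```

Request:
{"op": "step_arm", "data": {
  "rows": [
    {"angular": [0,0,0],"slide": [0,0,0],"jaw": 0},
    {"angular": [0,0,0],"slide": [0,0,0],"jaw": 0},
    {"angular": [0,0,0],"slide": [0,0,0],"jaw": 0}
  ]
}}

```text
time_s: 28.52
tool_pos: [0.6307, 0.0093, 0.02]
tool_rot: [180.0, 0.0, 0.0]
force: [1.0, -0.3, 0.1]
grip_width: 0.0295
grasp_force: 12.0
```

Request:
{"op": "step_arm", "data": {
  "rows": [
    {"angular": [0,0,0],"slide": [0,0,-0.03],"jaw": 0},
    {"angular": [0,0,0],"slide": [0,0,-0.07],"jaw": 0},
    {"angular": [0,0,0],"slide": [0,0,-0.08],"jaw": 0},
    {"angular": [0,0,0],"slide": [-0.02,-0.02,-0.06],"jaw": 0},
    {"angular": [0,0,0],"slide": [-0.05,-0.06,-0.02],"jaw": 0},
    {"angular": [0,0,0],"slide": [-0.07,-0.08,0],"jaw": 0},
    {"angular": [0,0,0],"slide": [-0.08,-0.09,0],"jaw": 0},
    {"angular": [0,0,0],"slide": [-0.07,-0.08,0],"jaw": 0},
    {"angular": [0,0,0],"slide": [-0.04,-0.05,0],"jaw": 0},
    {"angular": [0,0,0],"slide": [0,0,0],"jaw": 0}
  ]
}}

```text
time_s: 29.78
tool_pos: [0.464, 0.2022, 0.1514]
tool_rot: [-180.0, -0.1, 0.4]
force: [-0.1, -0.4, 0.2]
grip_width: 0.0298
grasp_force: 12.0
```

Run:
```python
from h import *
print(env.get_obs()['tool_pos'].round(4))
g=env.read_camera('wrist');cv2.imwrite('pics/w6.png',g[:,:,::-1])
print(proj('wrist',(.473,.279,.03)).round(1))
```

```text
[0.464  0.2022 0.1514]
[[188.4 191.5]]
```

View pics/w6.png

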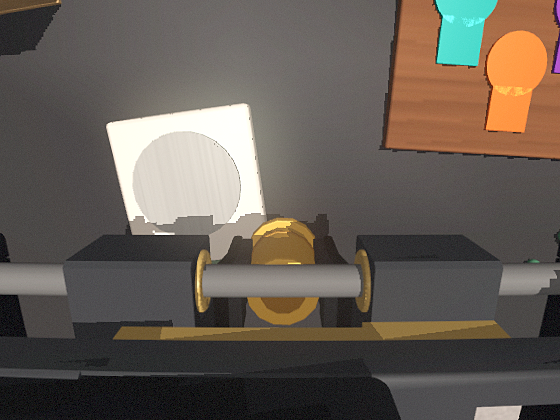

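Wrist view: the pan is centred near (187,185), so about (0.476, 0.280). Gold is in the jaws.

Request:
{"op": "step_arm", "data": {
  "rows": [
    {"angular": [0,0,0],"slide": [0.004,-0.03,0],"jaw": 0},
    {"angular": [0,0,0],"slide": [0.008,-0.05,0],"jaw": 0},
    {"angular": [0,0,0],"slide": [0.008,-0.05,0],"jaw": 0},
    {"angular": [0,0,0],"slide": [0.004,-0.026,0],"jaw": 0},
    {"angular": [0,0,0],"slide": [0,0,0.03],"jaw": 0},
    {"angular": [0,0,0],"slide": [0,0,0.06],"jaw": 0},
    {"angular": [0,0,0],"slide": [0,0,0.06],"jaw": 0},
    {"angular": [0,0,0],"slide": [0,0,0.04],"jaw": 0},
    {"angular": [0,0,0],"slide": [0,0,0],"jaw": 0},
    {"angular": [0,0,0],"slide": [0,0,0],"jaw": 0}
  ]
}}

```text
time_s: 31.08
tool_pos: [0.4782, 0.2774, 0.0558]
tool_rot: [-180.0, -0.1, 0.0]
force: [-0.4, -0.4, 0.0]
grip_width: 0.0299
grasp_force: 12.0
```

Request:
{"op": "step_arm", "data": {
  "rows": [
    {"angular": [0,0,0],"slide": [-0.004,-0.005,0.01],"jaw": 0},
    {"angular": [0,0,0],"slide": [0,0,0.014],"jaw": 0},
    {"angular": [0,0,0],"slide": [0,0,0.008],"jaw": 0},
    {"angular": [0,0,0],"slide": [0,0,0.003],"jaw": 0},
    {"angular": [0,0,0],"slide": [0,0,0],"jaw": 0},
    {"angular": [0,0,0],"slide": [0,0,0],"jaw": 0}
  ]
}}

```text
time_s: 31.82
tool_pos: [0.4753, 0.2795, 0.0379]
tool_rot: [179.9, 0.0, 0.0]
force: [-3.1, -1.2, 5.1]
grip_width: 0.0294
grasp_force: 12.0
```

Contact on the pan. Releasing, rising and checking.

Request:
{"op": "step_arm", "data": {
  "rows": [
    {"angular": [0,0,0],"slide": [0,0,0],"jaw": 0.5},
    {"angular": [0,0,0],"slide": [0,0,0],"jaw": 0.8},
    {"angular": [0,0,0],"slide": [0,0,0],"jaw": 0.8},
    {"angular": [0,0,0],"slide": [0,0,0],"jaw": 0.8},
    {"angular": [0,0,0],"slide": [0,0,-0.03],"jaw": 0.8},
    {"angular": [0,0,0],"slide": [0,0,-0.08],"jaw": 0.8},
    {"angular": [0,0,0],"slide": [0,0,-0.1],"jaw": 1},
    {"angular": [0,0,0],"slide": [0,0.06,-0.1],"jaw": 1},
    {"angular": [0,0,0],"slide": [0,0.1,-0.06],"jaw": 1},
    {"angular": [0,0,0],"slide": [0,0.1,0],"jaw": 1}
  ]
}}

```text
time_s: 33.08
tool_pos: [0.4773, 0.1496, 0.2268]
tool_rot: [-179.9, -0.4, 0.1]
force: [0.2, -0.3, -0.3]
grip_width: 0.0863
grasp_force: 0.0
```

Request:
{"op": "step_arm", "data": {
  "rows": [
    {"angular": [0,0,0],"slide": [0,0.1,0],"jaw": 1},
    {"angular": [0,0,0],"slide": [0,0.08,0],"jaw": 1},
    {"angular": [0,0,0],"slide": [0,0.04,0],"jaw": 1},
    {"angular": [0,0,0],"slide": [0,0,0],"jaw": 1}
  ]
}}

```text
time_s: 33.58
tool_pos: [0.4759, 0.0384, 0.2234]
tool_rot: [180.0, -0.1, -0.1]
force: [-0.3, -0.1, 0.3]
grip_width: 0.087
grasp_force: 0.0
```

Run:
```python
from h import *
g=env.read_camera('top');s=env.read_camera('scene')
t=cv2.resize(np.hstack([g[200:300,105:195],s[140:240,340:440]]),None,fx=4,fy=4,interpolation=cv2.INTER_NEAREST)
cv2.imwrite('pics/t7.png',t[:,:,::-1])
print('gold top expect px for (.4753,.2795,.076):',proj('top',(.4753,.2795,.076)),proj('scene',(.4753,.2795,.076)))
```

```text
gold top expect px for (.4753,.2795,.076): [[137.24461057 245.8358047 ]] [[399.60588508 169.08428499]]
```

View pics/t7.png

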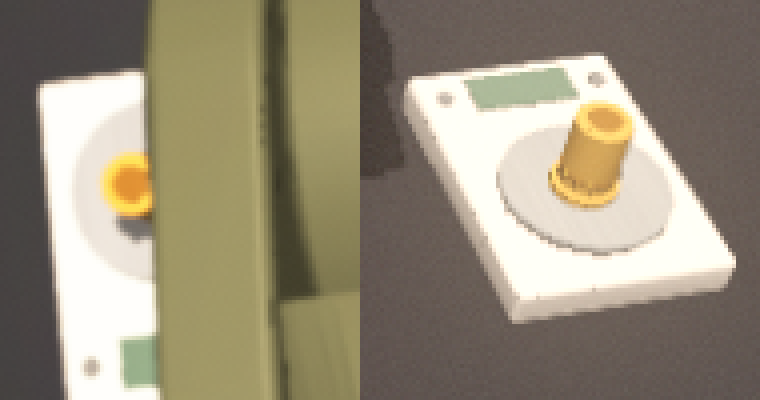

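Scene crop: gold's foot is concentric with the pan (both near (585,187)). Now the prints go back, teal first.

Request:
{"op": "step_arm", "data": {
  "rows": [
    {"angular": [0,0,0],"slide": [0,0.04,0],"jaw": 1},
    {"angular": [0,0,0],"slide": [0.005,0.08,0],"jaw": 1},
    {"angular": [0,0,0],"slide": [0.01,0.1,0],"jaw": 1},
    {"angular": [0,0,0],"slide": [0.01,0.1,0],"jaw": 1},
    {"angular": [0,0,0],"slide": [0.01,0.1,0],"jaw": 1},
    {"angular": [0,0,0],"slide": [0.005,0.1,0],"jaw": 1},
    {"angular": [0,0,0],"slide": [0,0.08,0],"jaw": 1},
    {"angular": [0,0,0],"slide": [0,0.04,0],"jaw": 1},
    {"angular": [0,0,0],"slide": [0,0.01,0],"jaw": 1},
    {"angular": [0,0,0],"slide": [0,0,0],"jaw": 1}
  ],
  "newtons": 20
}}

```text
time_s: 34.92
tool_pos: [0.4967, -0.2833, 0.2226]
tool_rot: [-179.9, -0.0, 0.2]
force: [-0.3, 0.9, 0.5]
grip_width: 0.087
grasp_force: 0.0
```

Request:
{"op": "step_arm", "data": {
  "rows": [
    {"angular": [0,0,0],"slide": [0,0,0.03],"jaw": 1},
    {"angular": [0,0,0],"slide": [0,0,0.04],"jaw": 1},
    {"angular": [0,0,0],"slide": [0,0,0.04],"jaw": 1},
    {"angular": [0,0,0],"slide": [0,0,0.01],"jaw": 1},
    {"angular": [0,0,0],"slide": [0,0,0],"jaw": 1},
    {"angular": [0,0,0],"slide": [0,0,0],"jaw": 1}
  ]
}}

```text
time_s: 35.67
tool_pos: [0.4965, -0.2853, 0.1634]
tool_rot: [180.0, -0.1, 0.1]
force: [-0.2, 0.7, 0.2]
grip_width: 0.0868
grasp_force: 0.0
```

Down 0.073 m and grip.

Request:
{"op": "step_arm", "data": {
  "rows": [
    {"angular": [0,0,0],"slide": [-0.001,0.002,0.04],"jaw": 1},
    {"angular": [0,0,0],"slide": [0,0,0.06],"jaw": 1},
    {"angular": [0,0,0],"slide": [0,0,0.035],"jaw": 1},
    {"angular": [0,0,0],"slide": [0,0,0.01],"jaw": 1},
    {"angular": [0,0,0],"slide": [0,0,0],"jaw": 0},
    {"angular": [0,0,0],"slide": [0,0,0],"jaw": 0},
    {"angular": [0,0,0],"slide": [0,0,0],"jaw": 0},
    {"angular": [0,0,0],"slide": [0,0,0],"jaw": 0},
    {"angular": [0,0,0],"slide": [0,0,0],"jaw": 0},
    {"angular": [0,0,0],"slide": [0,0,0],"jaw": 0}
  ]
}}

```text
time_s: 36.92
tool_pos: [0.4955, -0.2862, 0.0901]
tool_rot: [180.0, -0.0, 0.0]
force: [-0.4, 0.8, 0.4]
grip_width: 0.0351
grasp_force: 0.1
```

Request:
{"op": "step_arm", "data": {
  "rows": [
    {"angular": [0,0,0],"slide": [0,0,0],"jaw": 0},
    {"angular": [0,0,0],"slide": [0,0,0],"jaw": 0}
  ]
}}

```text
time_s: 37.17
tool_pos: [0.4954, -0.2862, 0.09]
tool_rot: [-180.0, 0.0, 0.0]
force: [-0.2, 0.2, 0.2]
grip_width: 0.0316
grasp_force: 19.9
```

Request:
{"op": "step_arm", "data": {
  "rows": [
    {"angular": [0,0,0],"slide": [0,0,-0.03],"jaw": 0},
    {"angular": [0,0,0],"slide": [0,0,-0.06],"jaw": 0},
    {"angular": [0,0,0],"slide": [0,0,-0.08],"jaw": 0},
    {"angular": [0,0,0],"slide": [0,0,-0.06],"jaw": 0},
    {"angular": [0,0,0],"slide": [0.01,-0.03,-0.01],"jaw": 0},
    {"angular": [0,0,0],"slide": [0.025,-0.07,0],"jaw": 0},
    {"angular": [0,0,0],"slide": [0.035,-0.09,0],"jaw": 0},
    {"angular": [0,0,0],"slide": [0.035,-0.09,0],"jaw": 0},
    {"angular": [0,0,0],"slide": [0.035,-0.09,0],"jaw": 0},
    {"angular": [0,0,0],"slide": [0.035,-0.09,0],"jaw": 0}
  ]
}}

```text
time_s: 38.42
tool_pos: [0.5824, -0.0532, 0.2089]
tool_rot: [-180.0, 0.1, 0.1]
force: [0.6, 0.1, -2.0]
grip_width: 0.0313
grasp_force: 19.9
```

Request:
{"op": "step_arm", "data": {
  "rows": [
    {"angular": [0,0,0],"slide": [0.035,-0.09,0],"jaw": 0},
    {"angular": [0,0,0],"slide": [0.035,-0.08,0],"jaw": 0},
    {"angular": [0,0,0],"slide": [0.017,-0.045,0],"jaw": 0},
    {"angular": [0,0,0],"slide": [0,-0.01,0.04],"jaw": 0},
    {"angular": [0,0,0],"slide": [0,0,0.06],"jaw": 0},
    {"angular": [0,0,0],"slide": [0,0,0.06],"jaw": 0},
    {"angular": [0,0,0],"slide": [0,0,0.03],"jaw": 0},
    {"angular": [0,0,0],"slide": [0,0,0],"jaw": 0},
    {"angular": [0,0,0],"slide": [0,0,0],"jaw": 0}
  ]
}}

```text
time_s: 39.55
tool_pos: [0.6268, 0.0562, 0.116]
tool_rot: [180.0, -0.1, 0.0]
force: [0.2, 0.6, -0.7]
grip_width: 0.0316
grasp_force: 19.9
```

Request:
{"op": "step_arm", "data": {
  "rows": [
    {"angular": [0,0,0],"slide": [0.001,-0.006,0.008],"jaw": 0},
    {"angular": [0,0,0],"slide": [0,0,0.01],"jaw": 0},
    {"angular": [0,0,0],"slide": [0,0,0.007],"jaw": 0},
    {"angular": [0,0,0],"slide": [0,0,0.003],"jaw": 0},
    {"angular": [0,0,0],"slide": [0,0,0],"jaw": 0},
    {"angular": [0,0,0],"slide": [0,0,0],"jaw": 0}
  ]
}}

```text
time_s: 40.3
tool_pos: [0.6272, 0.0595, 0.1019]
tool_rot: [-180.0, -0.1, 0.0]
force: [-0.5, 1.1, 5.5]
grip_width: 0.0316
grasp_force: 19.8
```

Release, rise to about 0.21, then go to violet at (0.425, −0.2975).

Request:
{"op": "step_arm", "data": {
  "rows": [
    {"angular": [0,0,0],"slide": [0,0,0],"jaw": 0.5},
    {"angular": [0,0,0],"slide": [0,0,0],"jaw": 1},
    {"angular": [0,0,0],"slide": [0,0,0],"jaw": 1},
    {"angular": [0,0,0],"slide": [0,0,0],"jaw": 1},
    {"angular": [0,0,0],"slide": [0,0,0],"jaw": 1},
    {"angular": [0,0,0],"slide": [0,0,-0.04],"jaw": 1},
    {"angular": [0,0,0],"slide": [0,0,-0.08],"jaw": 1},
    {"angular": [0,0,0],"slide": [0,0,-0.06],"jaw": 1},
    {"angular": [0,0,0],"slide": [0,0,-0.03],"jaw": 1},
    {"angular": [0,0,0],"slide": [0,0,0],"jaw": 1}
  ]
}}

```text
time_s: 41.55
tool_pos: [0.6274, 0.0595, 0.2076]
tool_rot: [180.0, -0.2, 0.0]
force: [0.1, -0.7, -0.7]
grip_width: 0.0868
grasp_force: 0.0
```

Request:
{"op": "step_arm", "data": {
  "rows": [
    {"angular": [0,0,0],"slide": [-0.02,0.04,0],"jaw": 1},
    {"angular": [0,0,0],"slide": [-0.04,0.08,0],"jaw": 1},
    {"angular": [0,0,0],"slide": [-0.05,0.09,0],"jaw": 1},
    {"angular": [0,0,0],"slide": [-0.06,0.1,0],"jaw": 1},
    {"angular": [0,0,0],"slide": [-0.06,0.1,0],"jaw": 1},
    {"angular": [0,0,0],"slide": [-0.06,0.1,0],"jaw": 1},
    {"angular": [0,0,0],"slide": [-0.05,0.09,0],"jaw": 1},
    {"angular": [0,0,0],"slide": [-0.04,0.07,0],"jaw": 1},
    {"angular": [0,0,0],"slide": [-0.025,0.045,0],"jaw": 1},
    {"angular": [0,0,0],"slide": [0,0,0],"jaw": 1}
  ]
}}

```text
time_s: 42.8
tool_pos: [0.421, -0.3009, 0.2046]
tool_rot: [-180.0, 0.2, -0.3]
force: [0.2, -0.5, 0.5]
grip_width: 0.0867
grasp_force: 0.0
```

Request:
{"op": "step_arm", "data": {
  "rows": [
    {"angular": [0,0,0],"slide": [0,0,0.03],"jaw": 1},
    {"angular": [0,0,0],"slide": [0,0,0.06],"jaw": 1},
    {"angular": [0,0,0],"slide": [0,0,0.07],"jaw": 1},
    {"angular": [0,0,0],"slide": [0,0,0.05],"jaw": 1},
    {"angular": [0,0,0],"slide": [0,0,0.02],"jaw": 1},
    {"angular": [0,0,0],"slide": [0,0,0],"jaw": 1},
    {"angular": [0,0,0],"slide": [0,0,0],"jaw": 1}
  ]
}}

```text
time_s: 43.68
tool_pos: [0.4253, -0.2984, 0.092]
tool_rot: [179.9, -0.1, 0.1]
force: [0.7, -0.1, 0.8]
grip_width: 0.087
grasp_force: 0.0
```

Request:
{"op": "step_arm", "data": {
  "rows": [
    {"angular": [0,0,0],"slide": [-0.001,-0.002,0.005],"jaw": 1},
    {"angular": [0,0,0],"slide": [0,0,0],"jaw": 0},
    {"angular": [0,0,0],"slide": [0,0,0],"jaw": 0},
    {"angular": [0,0,0],"slide": [0,0,0],"jaw": 0},
    {"angular": [0,0,0],"slide": [0,0,0],"jaw": 0},
    {"angular": [0,0,0],"slide": [0,0,0],"jaw": 0},
    {"angular": [0,0,0],"slide": [0,0,0],"jaw": 0},
    {"angular": [0,0,0],"slide": [0,0,0],"jaw": 0},
    {"angular": [0,0,0],"slide": [0,0,0],"jaw": 0}
  ]
}}

```text
time_s: 44.8
tool_pos: [0.424, -0.2973, 0.0886]
tool_rot: [180.0, 0.0, 0.0]
force: [0.3, -0.5, -0.1]
grip_width: 0.0315
grasp_force: 20.0
```

Request:
{"op": "step_arm", "data": {
  "rows": [
    {"angular": [0,0,0],"slide": [0,0,-0.03],"jaw": 0},
    {"angular": [0,0,0],"slide": [0,0,-0.06],"jaw": 0},
    {"angular": [0,0,0],"slide": [0,0,-0.08],"jaw": 0},
    {"angular": [0,0,0],"slide": [0,0,-0.06],"jaw": 0},
    {"angular": [0,0,0],"slide": [0.02,-0.03,-0.01],"jaw": 0},
    {"angular": [0,0,0],"slide": [0.04,-0.05,0],"jaw": 0},
    {"angular": [0,0,0],"slide": [0.05,-0.06,0],"jaw": 0},
    {"angular": [0,0,0],"slide": [0.06,-0.075,0],"jaw": 0},
    {"angular": [0,0,0],"slide": [0.06,-0.075,0],"jaw": 0},
    {"angular": [0,0,0],"slide": [0.06,-0.075,0],"jaw": 0}
  ]
}}

```text
time_s: 46.05
tool_pos: [0.5693, -0.1117, 0.2075]
tool_rot: [-179.9, 0.1, 0.1]
force: [0.3, 0.0, -0.5]
grip_width: 0.0313
grasp_force: 20.0
```

Request:
{"op": "step_arm", "data": {
  "rows": [
    {"angular": [0,0,0],"slide": [0.05,-0.07,0],"jaw": 0},
    {"angular": [0,0,0],"slide": [0.04,-0.05,0],"jaw": 0},
    {"angular": [0,0,0],"slide": [0.02,-0.03,0],"jaw": 0},
    {"angular": [0,0,0],"slide": [0,0,0.04],"jaw": 0},
    {"angular": [0,0,0],"slide": [0,0,0.06],"jaw": 0},
    {"angular": [0,0,0],"slide": [0,0,0.06],"jaw": 0},
    {"angular": [0,0,0],"slide": [0,0,0.03],"jaw": 0},
    {"angular": [0,0,0],"slide": [0,0,0],"jaw": 0},
    {"angular": [0,0,0],"slide": [0,0,0],"jaw": 0}
  ]
}}

```text
time_s: 47.18
tool_pos: [0.6244, -0.0401, 0.1146]
tool_rot: [180.0, -0.1, 0.0]
force: [-0.2, -0.6, -1.2]
grip_width: 0.0315
grasp_force: 20.0
```

Request:
{"op": "step_arm", "data": {
  "rows": [
    {"angular": [0,0,0],"slide": [0,0.001,0.008],"jaw": 0},
    {"angular": [0,0,0],"slide": [0,0,0.01],"jaw": 0},
    {"angular": [0,0,0],"slide": [0,0,0.007],"jaw": 0},
    {"angular": [0,0,0],"slide": [0,0,0.003],"jaw": 0},
    {"angular": [0,0,0],"slide": [0,0,0],"jaw": 0},
    {"angular": [0,0,0],"slide": [0,0,0],"jaw": 0}
  ]
}}

```text
time_s: 47.92
tool_pos: [0.6242, -0.0401, 0.1006]
tool_rot: [180.0, -0.1, 0.0]
force: [-2.8, 0.1, 6.0]
grip_width: 0.0314
grasp_force: 20.0
```

Request:
{"op": "step_arm", "data": {
  "rows": [
    {"angular": [0,0,0],"slide": [0,0,0],"jaw": 0.5},
    {"angular": [0,0,0],"slide": [0,0,0],"jaw": 1},
    {"angular": [0,0,0],"slide": [0,0,0],"jaw": 1},
    {"angular": [0,0,0],"slide": [0,0,0],"jaw": 1},
    {"angular": [0,0,0],"slide": [0,0,0],"jaw": 1},
    {"angular": [0,0,0],"slide": [0,0,-0.04],"jaw": 1},
    {"angular": [0,0,0],"slide": [0,0,-0.08],"jaw": 1},
    {"angular": [0,0,0],"slide": [0,0,-0.06],"jaw": 1},
    {"angular": [0,0,0],"slide": [0,0,-0.03],"jaw": 1},
    {"angular": [0,0,0],"slide": [0,0,0],"jaw": 1}
  ]
}}

```text
time_s: 49.18
tool_pos: [0.6245, -0.0401, 0.2061]
tool_rot: [180.0, -0.2, 0.0]
force: [0.5, 0.3, 0.4]
grip_width: 0.0869
grasp_force: 0.0
```

Request:
{"op": "step_arm", "data": {
  "rows": [
    {"angular": [0,0,0],"slide": [-0.01,0.04,0],"jaw": 1},
    {"angular": [0,0,0],"slide": [-0.015,0.08,0],"jaw": 1},
    {"angular": [0,0,0],"slide": [-0.02,0.09,0],"jaw": 1},
    {"angular": [0,0,0],"slide": [-0.02,0.09,0],"jaw": 1},
    {"angular": [0,0,0],"slide": [-0.02,0.09,0],"jaw": 1},
    {"angular": [0,0,0],"slide": [-0.015,0.06,0],"jaw": 1},
    {"angular": [0,0,0],"slide": [-0.006,0.03,0],"jaw": 1},
    {"angular": [0,0,0],"slide": [0,0,0.04],"jaw": 1},
    {"angular": [0,0,0],"slide": [0,0,0.04],"jaw": 1},
    {"angular": [0,0,0],"slide": [0,0,0],"jaw": 1}
  ]
}}

```text
time_s: 50.42
tool_pos: [0.5697, -0.2774, 0.161]
tool_rot: [-179.8, 0.3, 0.2]
force: [0.2, 0.5, -0.0]
grip_width: 0.087
grasp_force: 0.0
```

Request:
{"op": "step_arm", "data": {
  "rows": [
    {"angular": [0,0,0],"slide": [0,0,0.04],"jaw": 1},
    {"angular": [0,0,0],"slide": [0,0,0.06],"jaw": 1},
    {"angular": [0,0,0],"slide": [0,0,0.03],"jaw": 1},
    {"angular": [0,0,0],"slide": [0,0,0.01],"jaw": 1},
    {"angular": [0,0,0],"slide": [0,0,0],"jaw": 1},
    {"angular": [0,0,0],"slide": [0,0,0],"jaw": 1}
  ]
}}

```text
time_s: 51.18
tool_pos: [0.5718, -0.2805, 0.0957]
tool_rot: [179.9, -0.1, 0.0]
force: [0.2, -0.2, 0.6]
grip_width: 0.0872
grasp_force: 0.0
```

Request:
{"op": "step_arm", "data": {
  "rows": [
    {"angular": [0,0,0],"slide": [-0.001,-0.001,0.014],"jaw": 1},
    {"angular": [0,0,0],"slide": [0,0,0],"jaw": 0},
    {"angular": [0,0,0],"slide": [0,0,0],"jaw": 0},
    {"angular": [0,0,0],"slide": [0,0,0],"jaw": 0},
    {"angular": [0,0,0],"slide": [0,0,0],"jaw": 0},
    {"angular": [0,0,0],"slide": [0,0,0],"jaw": 0},
    {"angular": [0,0,0],"slide": [0,0,0],"jaw": 0},
    {"angular": [0,0,0],"slide": [0,0,0],"jaw": 0},
    {"angular": [0,0,0],"slide": [0,0,0],"jaw": 0}
  ]
}}

```text
time_s: 52.3
tool_pos: [0.5704, -0.2797, 0.0875]
tool_rot: [180.0, 0.0, 0.0]
force: [-0.1, -0.6, 0.2]
grip_width: 0.0317
grasp_force: 19.9
```

Request:
{"op": "step_arm", "data": {
  "rows": [
    {"angular": [0,0,0],"slide": [0,0,-0.03],"jaw": 0},
    {"angular": [0,0,0],"slide": [0,0,-0.06],"jaw": 0},
    {"angular": [0,0,0],"slide": [0,0,-0.08],"jaw": 0},
    {"angular": [0,0,0],"slide": [0,0,-0.08],"jaw": 0},
    {"angular": [0,0,0],"slide": [0,-0.03,-0.06],"jaw": 0},
    {"angular": [0,0,0],"slide": [0,-0.06,-0.01],"jaw": 0},
    {"angular": [0,0,0],"slide": [0,-0.08,0],"jaw": 0},
    {"angular": [0,0,0],"slide": [0.004,-0.08,0],"jaw": 0},
    {"angular": [0,0,0],"slide": [0.004,-0.08,0],"jaw": 0},
    {"angular": [0,0,0],"slide": [0,-0.08,0],"jaw": 0}
  ]
}}

```text
time_s: 53.55
tool_pos: [0.5744, -0.0733, 0.2488]
tool_rot: [180.0, -0.1, 0.0]
force: [0.2, 0.0, 0.4]
grip_width: 0.0316
grasp_force: 19.9
```

Request:
{"op": "step_arm", "data": {
  "rows": [
    {"angular": [0,0,0],"slide": [0,-0.08,0],"jaw": 0},
    {"angular": [0,0,0],"slide": [0,-0.06,0],"jaw": 0},
    {"angular": [0,0,0],"slide": [0,-0.03,0],"jaw": 0},
    {"angular": [0,0,0],"slide": [0,0,0],"jaw": 0},
    {"angular": [0,0,0],"slide": [0,0,0],"jaw": 0}
  ]
}}

```text
time_s: 54.18
tool_pos: [0.5744, 0.0082, 0.2476]
tool_rot: [179.9, -0.0, -0.1]
force: [1.0, -0.6, 0.3]
grip_width: 0.0315
grasp_force: 19.9
```

Run:
```python
from h import *
print(env.get_obs()['tool_pos'].round(4))
w=env.read_camera('wrist');s=env.read_camera('scene')
cv2.imwrite('pics/w9.png',np.hstack([w[90:310,140:420],s[100:320,180:460]])[:,:,::-1])
for X in((.6275,.0595,.135),(.624,-.0405,.135),(.5745,.0115,.015)):print(proj('wrist',X)-[140,90],proj('scene',X)-[180,100]+[280,0])
```

```text
[0.5744 0.0082 0.2476]
[[77.20634629 45.93292458]] [[399.95972714 113.54301332]]
[[207.29705362  50.2352419 ]] [[334.84690303 114.94393213]]
[[140.61898262  87.03710549]] [[366.83394523 135.19513905]]
```

View pics/w9.png

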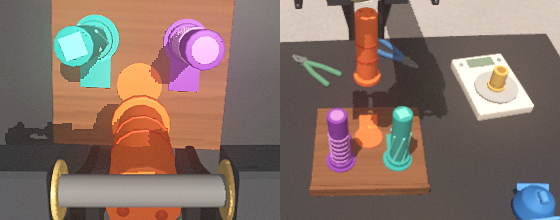

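The pad is at (139,85) against a predicted (141,87). Gold is still on the pan, and teal and violet stand on their pads. Lowering orange.

Request:
{"op": "step_arm", "data": {
  "rows": [
    {"angular": [0,0,0],"slide": [0.001,-0.007,0.03],"jaw": 0},
    {"angular": [0,0,0],"slide": [0,0,0.06],"jaw": 0},
    {"angular": [0,0,0],"slide": [0,0,0.07],"jaw": 0},
    {"angular": [0,0,0],"slide": [0,0,0.06],"jaw": 0},
    {"angular": [0,0,0],"slide": [0,0,0.04],"jaw": 0},
    {"angular": [0,0,0],"slide": [0,0,0.01],"jaw": 0},
    {"angular": [0,0,0],"slide": [0,0,0],"jaw": 0},
    {"angular": [0,0,0],"slide": [0,0,0],"jaw": 0}
  ]
}}

```text
time_s: 55.28
tool_pos: [0.5755, 0.0138, 0.1135]
tool_rot: [180.0, -0.1, 0.0]
force: [-0.1, 0.3, -0.0]
grip_width: 0.0314
grasp_force: 19.9
```

Request:
{"op": "step_arm", "data": {
  "rows": [
    {"angular": [0,0,0],"slide": [0,0.004,0.008],"jaw": 0},
    {"angular": [0,0,0],"slide": [0,0,0.01],"jaw": 0},
    {"angular": [0,0,0],"slide": [0,0,0.007],"jaw": 0},
    {"angular": [0,0,0],"slide": [0,0,0.003],"jaw": 0},
    {"angular": [0,0,0],"slide": [0,0,0],"jaw": 0},
    {"angular": [0,0,0],"slide": [0,0,0],"jaw": 0}
  ]
}}

```text
time_s: 56.02
tool_pos: [0.5752, 0.0119, 0.0994]
tool_rot: [180.0, -0.1, 0.0]
force: [-2.0, -1.2, 4.5]
grip_width: 0.0313
grasp_force: 19.9
```

Request:
{"op": "step_arm", "data": {
  "rows": [
    {"angular": [0,0,0],"slide": [0,0,0],"jaw": 0.5},
    {"angular": [0,0,0],"slide": [0,0,0],"jaw": 1},
    {"angular": [0,0,0],"slide": [0,0,0],"jaw": 1},
    {"angular": [0,0,0],"slide": [0,0,0],"jaw": 1},
    {"angular": [0,0,0],"slide": [0,0,0],"jaw": 1},
    {"angular": [0,0,0],"slide": [0,0,-0.04],"jaw": 1},
    {"angular": [0,0,0],"slide": [0,0,-0.08],"jaw": 1},
    {"angular": [0,0,0],"slide": [0,0,-0.08],"jaw": 1},
    {"angular": [0,0,0],"slide": [0,0,-0.08],"jaw": 1},
    {"angular": [0,0,0],"slide": [0,0.05,0],"jaw": 1}
  ]
}}

```text
time_s: 57.28
tool_pos: [0.5773, -0.0103, 0.2447]
tool_rot: [-180.0, -0.5, 0.3]
force: [-0.0, 0.1, -0.1]
grip_width: 0.0875
grasp_force: 0.0
```

Request:
{"op": "step_arm", "data": {
  "rows": [
    {"angular": [0,0,0],"slide": [0,0.09,0],"jaw": 1},
    {"angular": [0,0,0],"slide": [0,0.1,0],"jaw": 1},
    {"angular": [0,0,0],"slide": [0,0.1,0],"jaw": 1},
    {"angular": [0,0,0],"slide": [0,0.1,0],"jaw": 1},
    {"angular": [0,0,0],"slide": [0,0.08,0],"jaw": 1},
    {"angular": [0,0,0],"slide": [0,0.04,0],"jaw": 1},
    {"angular": [0,0,0],"slide": [0,0,0],"jaw": 1},
    {"angular": [0,0,0],"slide": [0,0,0],"jaw": 1}
  ]
}}

```text
time_s: 58.28
tool_pos: [0.5757, -0.2655, 0.239]
tool_rot: [-179.9, -0.0, 0.2]
force: [0.4, 0.3, 0.3]
grip_width: 0.0873
grasp_force: 0.0
```

Run:
```python
from h import *
g=env.read_camera('top');s=env.read_camera('scene')
cv2.imwrite('pics/t10.png',cv2.resize(np.vstack([np.hstack([g[130:240,225:345],g[195:305,100:200]]),s[140:280,210:430]]),None,fx=2.4,fy=2.4,interpolation=cv2.INTER_NEAREST)[:,:,::-1])
```

```text
(no output)
```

View pics/t10.png

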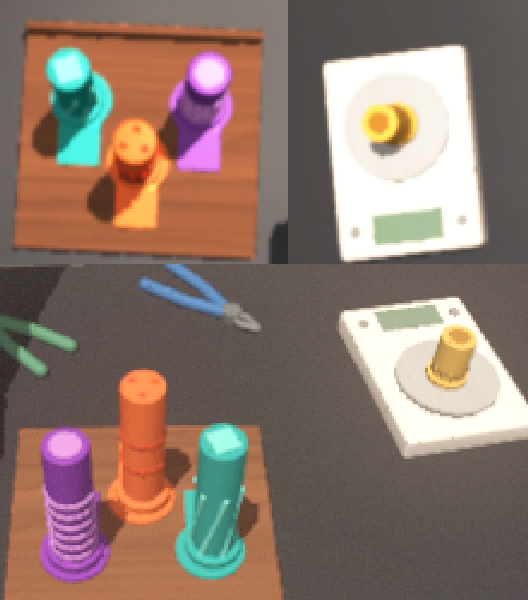

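The tops are back at teal (253,158), violet (312,160) and orange (281,188), matching the starting view. Gold stands on the pan, so I'm handing in.

```bash
python3 -c "
from cell import env
print(env.sign_off())"
```

```text
the job is handed in; nothing more can be done
None
```

I handed the job in at about 58 s: the last pictures show the gold totem standing in the middle of the scale pan and all three tall prints upright on their own-colour pads, but the hand-in returned no verdict.

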